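Finish the graded candle display

TASK

Finish the candle display: put the four loose pillar candles into the four empty dishes on the board so that, together with the mustard one already standing in the middle, the row falls in height from the tallest beside the price card to the shortest at the other end. Each candle must stand upright and flat on the floor of its dish, inside the rim. Set the candles down rather than dropping them, do not knock any over, and leave the mustard candle where it stands.

Things in the scene. Friction and masses are not known exactly. Their poses are not given: they have to be found in the camera images.
- candle_red_centre (a point): dark red pillar candle, an upright solid cylinder of 46 mm diameter and 160 mm height (tallest of the five), plain paper band round it and a short wick; loose, stands upright on the table at the start; grasp it across the body from above. The point is its centre, half-way up, 80 mm above its foot and as far below its top; z is its long axis, up
- candle_orange_centre (a point): orange pillar candle, an upright solid cylinder of 46 mm diameter and 135 mm height (second tallest of the five), plain paper band round it and a short wick; loose, stands upright on the table at the start; grasp it across the body from above. The point is its centre, half-way up, 67.5 mm above its foot and as far below its top; z is its long axis, up
- candle_green_centre (a point): green pillar candle, an upright solid cylinder of 46 mm diameter and 85 mm height (fourth tallest of the five), plain paper band round it and a short wick; loose, stands upright on the table at the start; grasp it across the body from above. The point is its centre, half-way up, 42.5 mm above its foot and as far below its top; z is its long axis, up
- candle_lilac_centre (a point): lilac pillar candle, an upright solid cylinder of 46 mm diameter and 60 mm height (shortest of the five), plain paper band round it and a short wick; loose, stands upright on the table at the start; grasp it across the body from above. The point is its centre, half-way up, 30 mm above its foot and as far below its top; z is its long axis, up
- candle_mustard_centre (a point): mustard-yellow pillar candle, 46 mm diameter, 110 mm high (third tallest of the five), loose; already stands rightly in the middle dish of the board and stays there. The point is its centre, 55 mm above its foot; z is its long axis, up
- dish_a_floor (a point): one of four like, empty white round candle dishes fixed on the light-wood display board (660 x 105 x 18 mm); the five dishes stand in a straight row 100 mm apart, the middle one holds the mustard candle. 84 mm wide, 11 mm high; flat floor 67 mm across, its rim 7 mm above the floor. The point is the centre of the floor's upper face, 22 mm above the table; z is up, y runs along the row
- dish_b_floor (a point): one of four like, empty white round candle dishes fixed on the light-wood display board (660 x 105 x 18 mm); the five dishes stand in a straight row 100 mm apart, the middle one holds the mustard candle. 84 mm wide, 11 mm high; flat floor 67 mm across, its rim 7 mm above the floor. The point is the centre of the floor's upper face, 22 mm above the table; z is up, y runs along the row
- dish_c_floor (a point): one of four like, empty white round candle dishes fixed on the light-wood display board (660 x 105 x 18 mm); the five dishes stand in a straight row 100 mm apart, the middle one holds the mustard candle. 84 mm wide, 11 mm high; flat floor 67 mm across, its rim 7 mm above the floor. The point is the centre of the floor's upper face, 22 mm above the table; z is up, y runs along the row
- dish_d_floor (a point): one of four like, empty white round candle dishes fixed on the light-wood display board (660 x 105 x 18 mm); the five dishes stand in a straight row 100 mm apart, the middle one holds the mustard candle. 84 mm wide, 11 mm high; flat floor 67 mm across, its rim 7 mm above the floor. The point is the centre of the floor's upper face, 22 mm above the table; z is up, y runs along the row
- price_card_mid (a point): small white folded price card, 62 mm wide along the board, 35 mm deep, 39 mm high, fixed on the board at one end of the row (a terracotta cup stands at the other end), about 85 mm from the middle of the nearest dish; it marks the end of the row where the tallest candle belongs. The point is the middle of the card, 20 mm above its foot; z is up
There are look-alikes about, which are no part of the job. What is shaped like the part that bears candle_red_centre but blue or turquoise is not meant.

How it is judged:
At the end, for the whole second after the job is handed in: From the card on: dark red, orange, mustard, green, lilac. Each moved candle upright (0.06 rad), flat on its dish floor (height within 3 mm) inside the rim (axis within 16 mm of the dish centre), released, at rest; mustard within 15 mm of where it stood ((horizontal distance between candle_red_centre and dish_a_floor below 0.016 m or horizontal distance between candle_red_centre and dish_b_floor below 0.016 m or horizontal distance between candle_red_centre and dish_c_floor below 0.016 m or horizontal distance between candle_red_centre and dish_d_floor below 0.016 m) and height (world z) of candle_red_centre between 0.099 and 0.105 m and angle between each of candle_red_centre, candle_orange_centre, candle_green_centre, candle_lilac_centre, candle_mustard_centre's own z axis and vertical below 0.06 rad and linear speed of each of candle_red, candle_orange, candle_green, candle_lilac, candle_mustard below 0.02 m/s and angular speed of each of candle_red, candle_orange, candle_green, candle_lilac below 0.2 rad/s and contact force between the fingers and candle_red below 0.1 N and horizontal distance between candle_red_centre and price_card_mid below 0.135 m and (horizontal distance between candle_orange_centre and dish_a_floor below 0.016 m or horizontal distance between candle_orange_centre and dish_b_floor below 0.016 m or horizontal distance between candle_orange_centre and dish_c_floor below 0.016 m or horizontal distance between candle_orange_centre and dish_d_floor below 0.016 m) and height (world z) of candle_orange_centre between 0.0865 and 0.0925 m and contact force between the fingers and candle_orange below 0.1 N and horizontal distance between candle_orange_centre and price_card_mid between 0.135 and 0.235 m and (horizontal distance between candle_green_centre and dish_a_floor below 0.016 m or horizontal distance between candle_green_centre and dish_b_floor below 0.016 m or horizontal distance between candle_green_centre and dish_c_floor below 0.016 m or horizontal distance between candle_green_centre and dish_d_floor below 0.016 m) and height (world z) of candle_green_centre between 0.0615 and 0.0675 m and contact force between the fingers and candle_green below 0.1 N and horizontal distance between candle_green_centre and price_card_mid between 0.335 and 0.435 m and (horizontal distance between candle_lilac_centre and dish_a_floor below 0.016 m or horizontal distance between candle_lilac_centre and dish_b_floor below 0.016 m or horizontal distance between candle_lilac_centre and dish_c_floor below 0.016 m or horizontal distance between candle_lilac_centre and dish_d_floor below 0.016 m) and height (world z) of candle_lilac_centre between 0.049 and 0.055 m and contact force between the fingers and candle_lilac below 0.1 N and horizontal distance between candle_lilac_centre and price_card_mid above 0.435 m and distance of candle_mustard_centre from where it was at the start of the episode below 0.015 m); the robot touches nothing.
It fails at once if the mustard candle that already stands in its dish is shifted by more than 15 mm or tipped (distance of candle_mustard_centre from where it was at the start of the episode above 0.015 m or angle between candle_mustard_centre's own z axis and vertical above 0.25 rad).
It fails at once if a candle is knocked over or laid down (angle between any of candle_red_centre, candle_orange_centre, candle_green_centre, candle_lilac_centre's own z axis and vertical above 0.7 rad).
It fails at once if a candle is dropped or thrown: it moves faster than 0.6 m/s while the fingers do not touch it ((linear speed of candle_red above 0.6 m/s and contact force between the fingers and candle_red below 0.05 N) or (linear speed of candle_orange above 0.6 m/s and contact force between the fingers and candle_orange below 0.05 N) or (linear speed of candle_green above 0.6 m/s and contact force between the fingers and candle_green below 0.05 N) or (linear speed of candle_lilac above 0.6 m/s and contact force between the fingers and candle_lilac below 0.05 N)).
It also fails if it takes over 109 s, if anything falls off the work surface, if the arm or the gripper's body presses on something with over 40 N, if the wrist force passes 120 N, or if a joint passes its speed limit or range.

ROBOT

A 6-joint arm with a two-finger parallel gripper is mounted at the origin on a cart in front of the work surface, level with it; the furniture and walls round the work are solid. World frame = base frame: x ahead of the robot, y to its left, z up, the work surface at z = 0. Lengths are in m, angles in rad, forces in N, time in s.
With the tool pointing down it reaches from about 0.35 to 0.85 m from the base axis. Payload 8.1 kg.
Tool frame: the origin (TCP) lies on the centre line of the jaws, within the pads' length; the fingertips stand ahead of it and the grasp point (between the pads) is the TCP (tip_extent is the z of the fingertips in the tool frame, in m); z points along the fingers, y is the line along which they close (so a half turn about z gives the same grasp; the last joint's range is limited). The gripper opens to 85 mm and grips with 20 to 120 N. Pads are 22 mm wide; open, the fingers measure 114 mm over their backs; the gripper's body (76 mm by 85 mm) begins 54 mm behind the grasp point. The pads swing forward as they close: fully open they stand 13 mm farther back than shut.
Start: joints at [-1.235, 0.13, 1.488, -0, 1.523, -0.085], TCP at [0.245, -0.548, 0.25] pointing down, gripper open.
Joint ranges: [-2.96, 2.96], [-0.89, 2.26], [0.02, 2.5], [-1.34, 4.48], [0, 2.73], [-2.66, 2.66]. Speed limits (rad/s): [2.39, 2.39, 2.79, 3.14, 3.14, 3.14].

INTERFACE

Orientations are given as [roll, pitch, yaw] about the fixed x, y, z axes, in that order (R = Rz(yaw) Ry(pitch) Rx(roll)).
In Python, from station import state, snapshot, camera_params, finish_job, tip_extent gives the robot as it stands. The module is installed in compiled form; this text tells all that it offers.
- The arm moves only by the shell command python3 -m pendant 'ROWS'. ROWS is JSON, a list of rows, each a list of 7 numbers: the turn, a rotation vector about the tool's x, y, z in rad, then the shift along the tool's x, y, z in cm, then the finger opening in cm, from 0 to 8.54. A call has 1 to 5 rows; each row is the pose to reach, as a shift and turn from the pose commanded when the call began, along the tool's axes at that moment; what a row does not reach only later rows make up. A row lasts 1/12 s, in which the tool goes at most 41.7 mm and 7.16 degrees, less where a joint would pass 70% of its speed; a pose out of reach is approached as far as the arm can. A call with a gripper value outside its range is refused whole. The fingers move at their own pace and stop on an object; the grip force is fixed at half the most. Time passes only in rows, so rows that repeat a pose let the fingers close. It gives the time, the measured TCP pose, the force, the opening and the grip force at its end, in the units of the state.
- state(): the state, without advancing time (a new reading comes with each control period).
- snapshot(name): name is "scene" or "top" or "wrist"; returns the picture (480x640x3 uint8, blue, green, red); there is no depth.
- camera_params(name): a dict with "vfov" (degrees; the focal length in pixels is half the picture's height over the tangent of half this angle, whatever the lens; pixels are square), "cx", "cy" (the principal point, pixels), "pose" (4x4, takes a point from camera to world coordinates). Camera axes: x right, y down, z forward; pixel columns grow to the right and rows downward; lengths in m; the calibration is good to about 2 mm. A picture is of the moment at which its call begins: read the wrist's pose just before it. camera_params takes no time and is no camera call; for the wrist camera it gives the pose at the moment of the call.
- finish_job(): hands the job in; it is judged then, once.
The state is a dict: "t": time; "joint_pos": joint angles; "dq": joint speeds; "effort": joint torques, N m; "ee_pos": TCP position; "ee_rot": TCP orientation; "force": force on the tool from outside, world axes, zero at the start; "wrist_torque": the same for the moment, N m; "width": finger opening in m; "finger_force": force on a finger pad.
Only numpy, scipy, OpenCV 4.12 (cv2) and the standard library are available. Lean on these libraries where they do the work, as an engineer would, in place of code of your own. Each camera call takes 0.05 s, during which the arm holds its last target. There are 200 camera calls.

## Working session

There is one attempt and no reset: what is moved stays moved. The work goes in short steps, Python scripts to look and compute and a shell command to move; the robot and the scene stay as the last step left them, time stands still between calls to the robot, and variables do not carry over. Pictures are saved under pics/ and viewed, at most 14 in all, crops included, and the job is handed in when it is done.

```bash
mkdir -p pics
python3 - <<'E'
from station import *
import cv2
for n in("scene","top"):
    cv2.imwrite(f"pics/{n}0.png",snapshot(n)); p=camera_params(n); print(n,p)
print(state(),tip_extent if not callable(tip_extent) else tip_extent())
E
```

```text
scene {'vfov': 46.68197448674438, 'cx': 321.89174820832966, 'cy': 234.2063997965661, 'pose': array([[-0.80701458, -0.39945488,  0.43492904,  0.00441883],
       [-0.59053058,  0.54457773, -0.59557429,  0.72217699],
       [ 0.00105239, -0.73747603, -0.67537249,  0.86828084],
       [ 0.        ,  0.        ,  0.        ,  1.        ]])}
top {'vfov': 49.71618600480223, 'cx': 319.92414271039604, 'cy': 237.12750925044043, 'pose': array([[ 0.01786185, -0.99345686,  0.11280261,  0.40749215],
       [-0.99982539, -0.01836706, -0.00344091,  0.00503817],
       [ 0.00549025, -0.11272146, -0.99361146,  1.08143472],
       [ 0.        ,  0.        ,  0.        ,  1.        ]])}
{'t': 0.1, 'joint_pos': array([-1.23542148e+00,  1.31113255e-01,  1.48916801e+00,  7.35281680e-06,
        1.52300436e+00, -8.54169815e-02]), 'dq': array([ 1.49027950e-03, -7.65164947e-04, -1.81621763e-03, -2.43209779e-06,
       -9.90325201e-04,  8.41216425e-04]), 'effort': array([ 1.88450547e-03, -5.70953715e+01, -5.01940870e+01, -1.87558439e-04,
        8.12741462e-03, -1.25879556e-04]), 'ee_pos': array([ 0.24495012, -0.54721363,  0.24933412]), 'ee_rot': array([-3.13990648e+00, -1.51749425e-04,  4.20791344e-01]), 'force': array([-0.21010757,  0.44293122,  0.63074717]), 'wrist_torque': array([ 0.01456279, -0.05146829,  0.02345441]), 'finger_force': 0.0, 'width': 0.08519084693982877} 0.019
```

View pics/scene0.png

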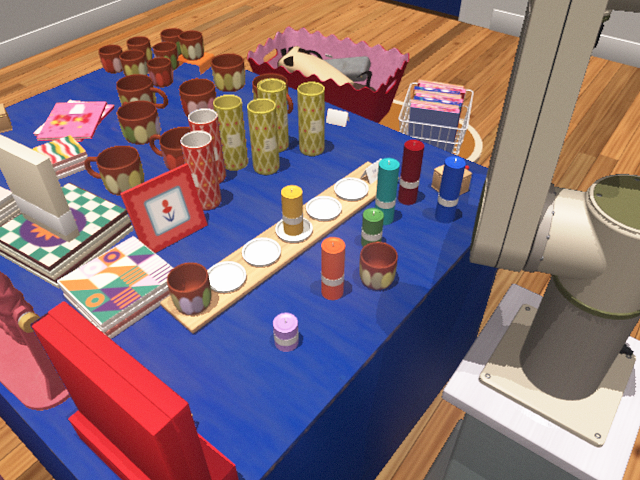

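View pics/top0.png

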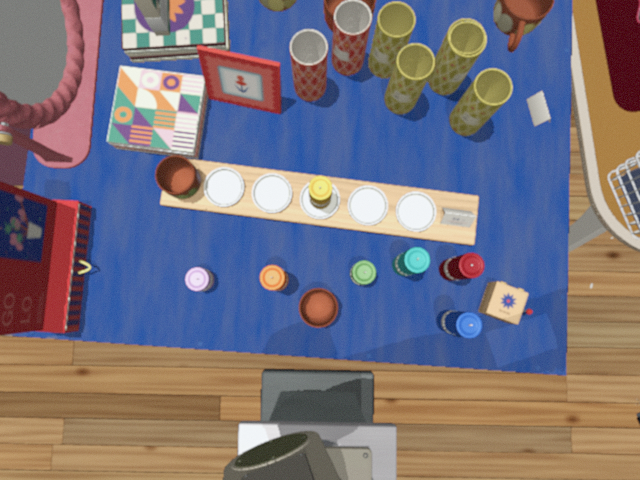

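```bash
python3 - <<'E'
import cv2
im=cv2.imread("pics/top0.png")
cv2.imwrite("pics/crop1.png",cv2.resize(im[155:345,150:500],(798,433),interpolation=cv2.INTER_CUBIC))
E
cat > h.py <<'E'
import numpy as np,cv2
from station import *
def ray(n,u,v,z,p=None):
    p=p or camera_params(n); f=240/np.tan(np.radians(p["vfov"]/2)); T=p["pose"]
    d=T[:3,:3]@[(u-p["cx"])/f,(v-p["cy"])/f,1]; o=T[:3,3]
    return (o+d*(z-o[2])/d[2])[:2]
E
python3 - <<'E'
from h import *
im=cv2.imread("pics/top0.png")
hsv=cv2.cvtColor(im,cv2.COLOR_BGR2HSV)
m=cv2.inRange(hsv,(0,0,185),(180,45,255))
n,l,s,c=cv2.connectedComponentsWithStats(m[150:250,150:500])
for i in range(1,n):
    if s[i,4]>150:
        u,v=c[i]+[150,150]; print(u,v,s[i],ray("top",u,v,.027))
# candle blobs: whole silhouette (hue), hull info
for k,lo,hi,h in[("green",(45,60,60),(75,255,255),.085),("orange",(5,150,150),(14,255,255),.135),("lilac",(125,20,120),(165,255,255),.06),("red",(170,120,40),(180,255,255),.16),("mustard",(20,120,120),(32,255,255),.132)]:
    m=cv2.inRange(hsv,lo,hi); m[:170]=0;m[345:]=0;m[:,:180]=0;m[:,490:]=0
    n,l,s,c=cv2.connectedComponentsWithStats(m)
    i=1+s[1:,4].argmax(); print(k,s[i],c[i],ray("top",*c[i],h))
E
```

```text
223.83935434281324 186.4911606456572 [  54   16   41   41 1301] [0.62896626 0.20207672]
271.38577912254163 192.60060514372162 [ 101   23   42   40 1322] [0.61798695 0.10338685]
318.1686046511628 203.96366279069767 [149  32  42  38 688] [0.59599503 0.00623886]
367.4880418535127 204.91629297458894 [ 197   35   42   41 1338] [ 0.5959202  -0.09558308]
415.5690814040329 211.0298730395818 [ 245   41   42   41 1339] [ 0.58500827 -0.19487886]
457.96068796068795 218.14250614250614 [291  60  36  18 407] [ 0.57181354 -0.28224424]
green [352 260  24  25 448] [363.453125   272.18303571] [ 0.45436297 -0.08327436]
orange [306 293  26  27 265] [318.63773585 306.38490566] [0.38866902 0.00183523]
lilac [185 267  25  25 433] [197.147806   278.77136259] [0.43669734 0.24112234]
red [448 253  36  26 669] [466.61883408 265.90134529] [ 0.46534422 -0.26040468]
mustard [309 176  22  26 219] [319.26484018 190.27853881] [0.60311428 0.00454835]
```

View pics/crop1.png

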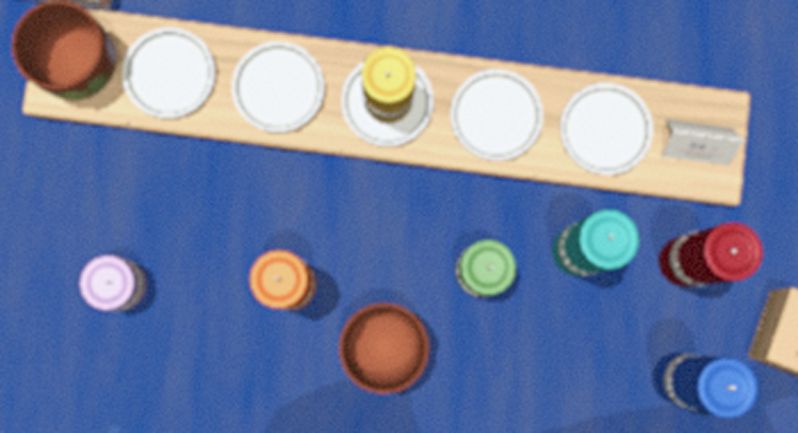

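The crop shows candle tops (crop pixels): lilac (108,283), orange (279,279), green (488,268), red (733,251). Four empty dishes are at crop x = 169, 278, 497 and 606, with the card at the right end next to the last one. I'll cross-check the candle tops against the scene camera.

Run:
```python
from h import *
p=camera_params("scene");T=p["pose"];f=240/np.tan(np.radians(p["vfov"]/2))
P=lambda w:(lambda c:np.round([f*c[0]/c[2]+p["cx"],f*c[1]/c[2]+p["cy"]],1))(T[:3,:3].T@(np.array(w)-T[:3,3]))
for k,u,v,h in[("red",733,251,.16),("orange",279,279,.135),("green",488,268,.085),("lilac",108,283,.06)]:
    w=ray("top",150+u/2.28,155+v/2.28,h); print(k,w,P([*w,h]),P([*w,0]))
im=cv2.imread("pics/scene0.png")
a=im[130:250,340:480];b=im[220:370,250:390]
cv2.imwrite("pics/crop2.png",np.hstack([cv2.resize(a,(400,343)),cv2.resize(b,(400,429))[:343]]) )
```

```text
red [ 0.46695309 -0.26912065] [414.5 145.6] [407.1 200.2]
orange [0.43956945 0.08706465] [334.  245.2] [333.  292.4]
green [ 0.45369064 -0.08439898] [374.  215.3] [371.6 243.7]
lilac [0.43601726 0.24065906] [286.6 322.2] [287.9 342. ]
```

View pics/crop2.png

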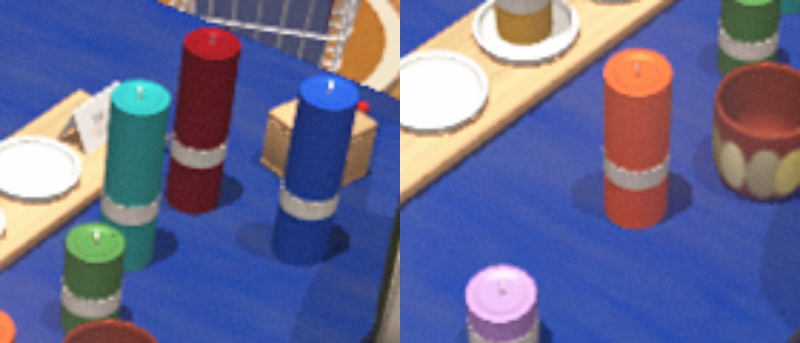

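```bash
python3 -m pendant '[[0,0,-0.575,0,0,0,8.54],[0,0,-0.575,0,0,0,8.54],[0,0,-0.575,0,0,0,8.54],[0,0,-0.575,0,0,0,8.54],[0,0,-0.575,0,0,0,8.54]]' && python3 -m pendant '[[0,0,-0.575,0,0,0,8.54],[0,0,-0.575,0,0,0,8.54],[0,0,-0.575,0,0,0,8.54],[0,0,-0.575,0,0,0,8.54],[0,0,-0.575,0,0,0,8.54]]'
```

```text
t: 0.52
ee_pos: [0.245, -0.5474, 0.2496]
ee_rot: [-3.141, -0.001, 1.003]
force: [0.4, -0.7, 0.2]
width: 0.0852
finger_force: 0.0
t: 0.93
ee_pos: [0.245, -0.5473, 0.2496]
ee_rot: [-3.141, -0.001, 1.578]
force: [-0.3, 0.6, 0.1]
width: 0.0853
finger_force: 0.0
```

```bash
python3 -m pendant '[[0,0,0,13.9,11.1,0,8.54],[0,0,0,13.9,11.1,0,8.54],[0,0,0,13.9,11.1,0,8.54],[0,0,0,13.9,11.1,0,8.54],[0,0,0,13.9,11.1,0,8.54]]' && python3 -m pendant '[[0,0,0,13.9,11.1,0,8.54],[0,0,0,13.9,11.1,0,8.54],[0,0,0,13.9,11.1,0,8.54],[0,0,0,13.9,11.1,0,8.54],[0,0,0,13.9,11.1,0,8.54]]' && python3 -m pendant '[[0,0,0,0,0,0,8.54],[0,0,0,0,0,0,8.54]]'
python3 - <<'E'
from h import *
cv2.imwrite("pics/w1.png",snapshot("wrist"))
E
```

```text
t: 1.35
ee_pos: [0.3589, -0.4043, 0.2499]
ee_rot: [3.141, -0.002, 1.574]
force: [0.1, 0.4, -0.1]
width: 0.0855
finger_force: 0.0
t: 1.77
ee_pos: [0.4696, -0.2653, 0.25]
ee_rot: [3.141, -0.002, 1.574]
force: [0.5, 0.7, -0.3]
width: 0.0855
finger_force: 0.0
t: 1.93
ee_pos: [0.4671, -0.2694, 0.2499]
ee_rot: [-3.141, 0.0, 1.573]
force: [0.3, -0.8, -0.0]
width: 0.0854
finger_force: 0.0
```

View pics/w1.png

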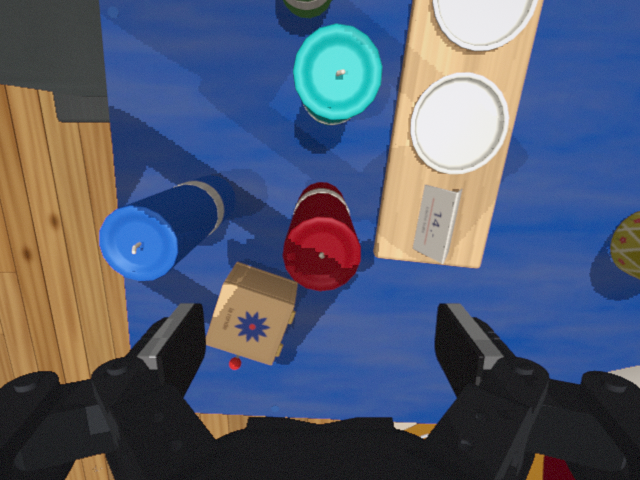

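The wrist view shows the red top at (322,254), centred between the fingers, with turquoise and blue well clear.

```bash
python3 -m pendant '[[0,0,0,0,0,3,8.54],[0,0,0,0,0,6,8.54],[0,0,0,0,0,9,8.54],[0,0,0,0,0,11,8.54],[0,0,0,0,0,12,8.54]]' && python3 -m pendant '[[0,0,0,0,0,0,8.54],[0,0,0,0,0,0,6],[0,0,0,0,0,0,5],[0,0,0,0,0,0,4],[0,0,0,0,0,0,3]]' && python3 -m pendant '[[0,0,0,0,0,0,3],[0,0,0,0,0,0,3],[0,0,0,0,0,0,3],[0,0,0,0,0,0,3],[0,0,0,0,0,0,3]]'
```

```text
t: 2.4
ee_pos: [0.4642, -0.2701, 0.1265]
ee_rot: [-3.137, -0.003, 1.568]
force: [-0.7, 0.0, -1.0]
width: 0.0851
finger_force: 0.0
t: 2.82
ee_pos: [0.4683, -0.2707, 0.1326]
ee_rot: [3.139, 0.002, 1.571]
force: [-0.1, -0.8, 1.4]
width: 0.0449
finger_force: 61.5
t: 3.23
ee_pos: [0.4683, -0.2707, 0.1326]
ee_rot: [3.139, 0.003, 1.571]
force: [-0.1, -1.3, 6.5]
width: 0.0449
finger_force: 61.9
```

```bash
python3 -m pendant '[[0,0,0,0,0,-1,3],[0,0,0,0,0,-3,3],[0,0,0,0,0,-6,3],[0,0,0,0,0,-9,3],[0,0,0,0,0,-10,3]]' && python3 -m pendant '[[0,0,0,1,1.5,0,3],[0,0,0,2.8,4.3,0,3],[0,0,0,4.8,7.5,0,3],[0,0,0,6.7,10.4,0,3],[0,0,0,7.5,11.7,0,3]]' && python3 -m pendant '[[0,0,0,0,0,0,3],[0,0,0,0,0,0,3],[0,0,0,0,0,0,3]]'
python3 - <<'E'
from h import *
cv2.imwrite("pics/t1.png",snapshot("scene")[100:400,160:560])
E
```

```text
t: 3.65
ee_pos: [0.4688, -0.2707, 0.2362]
ee_rot: [3.136, 0.004, 1.571]
force: [1.0, -0.6, -0.2]
width: 0.0449
finger_force: 61.9
t: 4.07
ee_pos: [0.5866, -0.1917, 0.2297]
ee_rot: [3.141, -0.001, 1.573]
force: [-0.4, -0.3, -2.4]
width: 0.0449
finger_force: 62.4
t: 4.32
ee_pos: [0.5834, -0.1948, 0.2297]
ee_rot: [-3.14, -0.0, 1.571]
force: [-0.2, -0.1, -2.7]
width: 0.0451
finger_force: 62.5
```

View pics/t1.png

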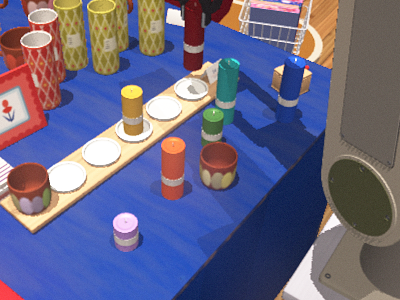

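```bash
python3 -m pendant '[[0,0,0,0,0,1.5,3],[0,0,0,0,0,3.5,3],[0,0,0,0,0,5.5,3],[0,0,0,0,0,6.6,3],[0,0,0,0,0,7.2,3]]' && python3 -m pendant '[[0,0,0,0,0,0.2,3],[0,0,0,0,0,0.3,3],[0,0,0,0,0,0.3,3],[0,0,0,0,0,0.3,3]]'
```

```text
t: 4.78
ee_pos: [0.5823, -0.1949, 0.1561]
ee_rot: [-3.138, -0.001, 1.569]
force: [-0.8, 0.3, -2.8]
width: 0.0449
finger_force: 62.5
t: 5.12
ee_pos: [0.5848, -0.195, 0.1567]
ee_rot: [3.14, 0.001, 1.571]
force: [-0.6, -0.3, -2.6]
width: 0.0454
finger_force: 62.5
```

```bash
python3 -m pendant '[[0,0,0,0,0,0.1,3],[0,0,0,0,0,0.2,3],[0,0,0,0,0,0.2,3],[0,0,0,0,0,0.2,3]]'; python3 -m pendant '[[0,0,0,0,0,0.1,3],[0,0,0,0,0,0.1,3],[0,0,0,0,0,0.1,3]]'
```

```text
t: 5.45
ee_pos: [0.5848, -0.1949, 0.1547]
ee_rot: [3.14, 0.001, 1.571]
force: [-1.0, 0.5, 5.7]
width: 0.0446
finger_force: 63.1
t: 5.7
ee_pos: [0.5849, -0.195, 0.1546]
ee_rot: [3.139, 0.001, 1.571]
force: [-2.8, 0.5, 12.0]
width: 0.0445
finger_force: 64.2
```

```bash
python3 -m pendant '[[0,0,0,0,0,-0.2,3],[0,0,0,0,0,-0.2,4.7],[0,0,0,0,0,-0.2,5.2],[0,0,0,0,0,-0.2,6.5],[0,0,0,0,0,-0.2,8]]' && python3 -m pendant '[[0,0,0,0,0,0,8.5],[0,0,0,0,0,0,8.5],[0,0,0,0,0,-2,8.5],[0,0,0,0,0,-5,8.5],[0,0,0,0,0,-8,8.5]]' && python3 -m pendant '[[0,0,0,0,0,0,8.5],[0,0,0,0,0,0,8.5]]'
python3 - <<'E'
from h import *
cv2.imwrite("pics/w2.png",snapshot("wrist"))
E
```

```text
t: 6.12
ee_pos: [0.584, -0.1946, 0.154]
ee_rot: [-3.141, -0.0, 1.571]
force: [0.3, -1.2, -0.6]
width: 0.0744
finger_force: 0.0
t: 6.53
ee_pos: [0.5832, -0.1943, 0.2337]
ee_rot: [-3.139, -0.001, 1.571]
force: [1.2, -0.5, -0.1]
width: 0.0854
finger_force: 0.0
t: 6.7
ee_pos: [0.5856, -0.1953, 0.2374]
ee_rot: [3.137, 0.002, 1.571]
force: [0.2, 0.5, -1.3]
width: 0.085
finger_force: 0.0
```

View pics/w2.png

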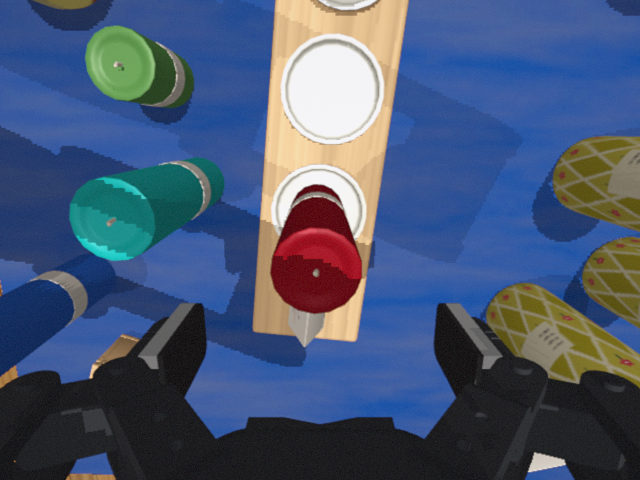

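Red stands in its dish with rim visible around it, upright. Next orange.

```bash
python3 -m pendant '[[0,0,0,0,0,-1,8.5],[0,0,0,3.5,-1.8,-1,8.5],[0,0,0,7,-3.6,-1,8.5],[0,0,0,10.5,-5.4,-1,8.5],[0,0,0,14.1,-7.3,-1,8.5]]' && python3 -m pendant '[[0,0,0,3.5,-1.8,0,8.5],[0,0,0,7,-3.6,0,8.5],[0,0,0,10.5,-5.4,0,8.5],[0,0,0,13,-6.8,0,8.5],[0,0,0,14.1,-7.3,0,8.5]]' && python3 -m pendant '[[0,0,0,0,0,0,8.5],[0,0,0,0,0,0,8.5],[0,0,0,0,0,0,8.5]]'
```

```text
t: 7.17
ee_pos: [0.5095, -0.0525, 0.243]
ee_rot: [-3.139, -0.001, 1.57]
force: [0.8, 2.6, 0.1]
width: 0.085
finger_force: 0.0
t: 7.58
ee_pos: [0.4356, 0.0901, 0.2435]
ee_rot: [-3.139, -0.001, 1.573]
force: [0.0, 0.2, -0.5]
width: 0.0851
finger_force: 0.0
t: 7.83
ee_pos: [0.4382, 0.0868, 0.2439]
ee_rot: [-3.141, 0.0, 1.571]
force: [-0.1, 0.2, 0.1]
width: 0.0843
finger_force: 0.0
```

```bash
python3 -m pendant '[[0,0,0,0,0.1,3.5,8.5],[0,0,0,0,0.1,7,8.5],[0,0,0,0,0.1,10.5,8.5],[0,0,0,0,0.1,13,8.5],[0,0,0,0,0.1,13.9,8.5]]' && python3 -m pendant '[[0,0,0,0,0,0,8.5],[0,0,0,0,0,0,6],[0,0,0,0,0,0,5],[0,0,0,0,0,0,4],[0,0,0,0,0,0,3]]' && python3 -m pendant '[[0,0,0,0,0,0,3],[0,0,0,0,0,0,3],[0,0,0,0,0,0,3]]' && python3 -m pendant '[[0,0,0,0,0,-1,3],[0,0,0,0,0,-3,3],[0,0,0,0,0,-6,3],[0,0,0,0,0,-9,3],[0,0,0,0,0,-10,3]]' && python3 -m pendant '[[0,0,0,0,0,0,3],[0,0,0,0,0,0,3],[0,0,0,0,0,0,3]]'
```

```text
t: 8.25
ee_pos: [0.4363, 0.0859, 0.1005]
ee_rot: [-3.134, 0.001, 1.569]
force: [0.0, -0.8, -0.6]
width: 0.0848
finger_force: 0.0
t: 8.67
ee_pos: [0.4409, 0.0874, 0.1077]
ee_rot: [3.138, -0.0, 1.571]
force: [-1.6, -0.8, 3.4]
width: 0.0448
finger_force: 60.9
t: 8.92
ee_pos: [0.4408, 0.0874, 0.1077]
ee_rot: [3.138, -0.0, 1.571]
force: [-0.6, -1.0, 5.7]
width: 0.045
finger_force: 61.3
t: 9.33
ee_pos: [0.4414, 0.0876, 0.2114]
ee_rot: [3.134, -0.001, 1.571]
force: [0.9, 0.2, -0.5]
width: 0.0451
finger_force: 61.6
t: 9.58
ee_pos: [0.4382, 0.0873, 0.2037]
ee_rot: [-3.139, 0.0, 1.571]
force: [0.2, -0.4, -2.1]
width: 0.0447
finger_force: 61.6
```

```bash
python3 -m pendant '[[0,0,0,-1.5,1.2,-1.5,3],[0,0,0,-4,3.4,-3,3],[0,0,0,-6.5,5.6,-3,3],[0,0,0,-8.5,7.4,-3,3],[0,0,0,-9.2,7.9,-3,3]]' && python3 -m pendant '[[0,0,0,-1.5,1.2,0,3],[0,0,0,-4,3.4,0,3],[0,0,0,-6.5,5.6,0,3],[0,0,0,-8.5,7.4,0,3],[0,0,0,-9.1,7.9,0,3]]' && python3 -m pendant '[[0,0,0,0,0,0,3],[0,0,0,0,0,0,3],[0,0,0,0,0,0,3],[0,0,0,0,0,0,3]]'
```

```text
t: 10.0
ee_pos: [0.5189, -0.0072, 0.2331]
ee_rot: [-3.139, 0.001, 1.569]
force: [0.7, -0.4, -1.8]
width: 0.0452
finger_force: 62.0
t: 10.42
ee_pos: [0.5975, -0.098, 0.2325]
ee_rot: [-3.138, -0.0, 1.569]
force: [0.2, 0.1, -1.1]
width: 0.045
finger_force: 62.2
t: 10.75
ee_pos: [0.5963, -0.0944, 0.235]
ee_rot: [-3.141, -0.001, 1.572]
force: [1.1, 0.3, -1.6]
width: 0.0451
finger_force: 62.2
```

```bash
python3 -m pendant '[[0,0,0,-0.1,0,2,3],[0,0,0,-0.1,0,5,3],[0,0,0,-0.1,0,7.5,3],[0,0,0,-0.1,0,9.2,3],[0,0,0,-0.1,0,10,3]]' && python3 -m pendant '[[0,0,0,0,0,0.1,3],[0,0,0,0,0,0.2,3],[0,0,0,0,0,0.2,3],[0,0,0,0,0,0.2,3]]' && python3 -m pendant '[[0,0,0,0,0,0.1,3],[0,0,0,0,0,0.2,3],[0,0,0,0,0,0.2,3],[0,0,0,0,0,0.2,3]]'
```

```text
t: 11.17
ee_pos: [0.5948, -0.0952, 0.1321]
ee_rot: [-3.137, -0.001, 1.572]
force: [-1.2, -0.1, -2.0]
width: 0.0448
finger_force: 62.2
t: 11.5
ee_pos: [0.5982, -0.0968, 0.1353]
ee_rot: [3.139, 0.001, 1.571]
force: [0.6, 0.1, -1.6]
width: 0.0449
finger_force: 62.2
t: 11.83
ee_pos: [0.5971, -0.0967, 0.1314]
ee_rot: [3.141, -0.0, 1.571]
force: [0.1, -0.5, -2.0]
width: 0.045
finger_force: 62.2
```

```bash
python3 -m pendant '[[0,0,0,0,0,0.1,3],[0,0,0,0,0,0.2,3],[0,0,0,0,0,0.2,3],[0,0,0,0,0,0.2,3]]'; python3 -m pendant '[[0,0,0,0,0,0.1,3],[0,0,0,0,0,0.1,3],[0,0,0,0,0,0.1,3],[0,0,0,0,0,0.1,3]]'
```

```text
t: 12.17
ee_pos: [0.5973, -0.0967, 0.1298]
ee_rot: [3.141, 0.0, 1.571]
force: [-2.2, -0.7, 4.1]
width: 0.045
finger_force: 62.8
t: 12.5
ee_pos: [0.5974, -0.0968, 0.1298]
ee_rot: [3.141, 0.0, 1.571]
force: [-5.6, 1.1, 10.5]
width: 0.0446
finger_force: 63.6
```

Contact at the expected height (0.1298). Release, rise and go over green (0.454, -0.084).

```bash
python3 -m pendant '[[0,0,0,0,0,-0.1,3],[0,0,0,0,0,-0.1,4.7],[0,0,0,0,0,-0.1,5.2],[0,0,0,0,0,-0.1,6.5],[0,0,0,0,0,-0.1,8]]' && python3 -m pendant '[[0,0,0,0,0,0,8.5],[0,0,0,0,0,0,8.5],[0,0,0,0,0,-2,8.5],[0,0,0,0,0,-5,8.5],[0,0,0,0,0,-8,8.5]]' && python3 -m pendant '[[0,0,0,0,0,-1,8.5],[0,0,0,0.3,-4,-1,8.5],[0,0,0,0.6,-8,-1,8.5],[0,0,0,0.9,-11.5,-1,8.5],[0,0,0,1.2,-14.3,-1,8.5]]' && python3 -m pendant '[[0,0,0,0,0,0,8.5],[0,0,0,0,0,0,8.5],[0,0,0,0,0,0,8.5]]'
python3 - <<'E'
from h import *
cv2.imwrite("pics/w3.png",snapshot("wrist"))
E
```

```text
t: 12.92
ee_pos: [0.5971, -0.0966, 0.129]
ee_rot: [-3.141, -0.0, 1.571]
force: [-0.4, 0.1, -0.9]
width: 0.0744
finger_force: 0.0
t: 13.33
ee_pos: [0.596, -0.0964, 0.2087]
ee_rot: [-3.138, -0.001, 1.571]
force: [1.3, -0.3, 0.8]
width: 0.0845
finger_force: 0.0
t: 13.75
ee_pos: [0.4519, -0.0844, 0.2184]
ee_rot: [-3.14, -0.0, 1.571]
force: [0.6, 0.1, 0.6]
width: 0.0849
finger_force: 0.0
t: 14.0
ee_pos: [0.4547, -0.0848, 0.2197]
ee_rot: [3.14, 0.0, 1.571]
force: [0.6, 0.3, 0.8]
width: 0.0851
finger_force: 0.0
```

View pics/w3.png

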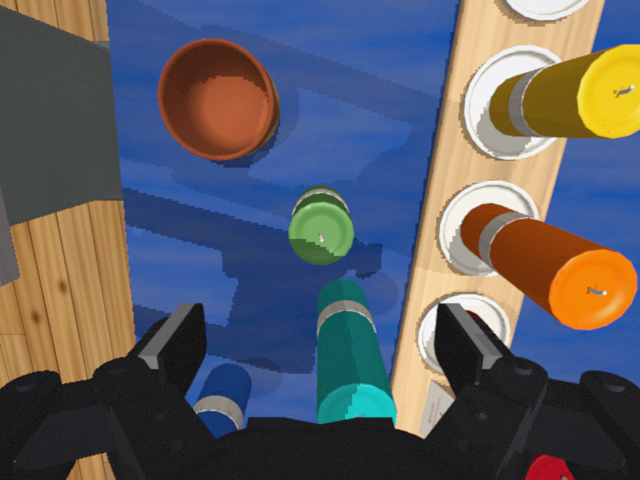

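Run:
```python
from h import *
for h in(.11,.12,.135,.15): print(h,ray("top",150+609/2.28,155+239/2.28,h),ray("scene",388.7,162.6,h))
```

```text
0.11 [ 0.47821873 -0.18175715] [ 0.51327618 -0.24037352]
0.12 [ 0.47749066 -0.17983427] [ 0.50656551 -0.22767967]
0.135 [ 0.47639857 -0.17694995] [ 0.4964995  -0.20863889]
0.15 [ 0.47530648 -0.17406563] [ 0.48643349 -0.18959811]
```

Turquoise is about 160 mm tall and 87 mm from green, so the gripper body clears it. The picture shows green centred at (321,232) and orange upright in its dish.

```bash
python3 -m pendant '[[0,0,0,0.05,0,4,8.5],[0,0,0,0.05,0,8,8.5],[0,0,0,0.05,0,12,8.5],[0,0,0,0.05,0,15,8.5],[0,0,0,0.05,0,16.2,8.5]]' && python3 -m pendant '[[0,0,0,0,0,0,8.5],[0,0,0,0,0,0,6],[0,0,0,0,0,0,5],[0,0,0,0,0,0,4],[0,0,0,0,0,0,3]]' && python3 -m pendant '[[0,0,0,0,0,0,3],[0,0,0,0,0,0,3],[0,0,0,0,0,0,3]]' && python3 -m pendant '[[0,0,0,0,0,-1,3],[0,0,0,0,0,-4,3],[0,0,0,0,0,-8,3],[0,0,0,0,0,-12,3],[0,0,0,0,0,-14,3]]' && python3 -m pendant '[[0,0,0,0,0,0,3],[0,0,0,0,0,0,3],[0,0,0,0,0,0,3]]'
```

```text
t: 14.47
ee_pos: [0.4516, -0.0832, 0.052]
ee_rot: [-3.135, -0.002, 1.571]
force: [-1.0, 0.3, -0.3]
width: 0.0848
finger_force: 0.0
t: 14.88
ee_pos: [0.456, -0.0847, 0.0595]
ee_rot: [3.138, 0.001, 1.571]
force: [-0.2, -0.4, 0.7]
width: 0.0448
finger_force: 61.0
t: 15.13
ee_pos: [0.456, -0.0847, 0.0594]
ee_rot: [3.138, 0.001, 1.571]
force: [-0.5, 0.3, 6.4]
width: 0.0448
finger_force: 60.9
t: 15.55
ee_pos: [0.4559, -0.0847, 0.2037]
ee_rot: [3.135, 0.002, 1.571]
force: [0.7, -0.3, -0.2]
width: 0.0448
finger_force: 61.5
t: 15.8
ee_pos: [0.4536, -0.084, 0.1968]
ee_rot: [-3.141, -0.0, 1.571]
force: [0.8, -0.5, -1.7]
width: 0.0453
finger_force: 61.5
```

```bash
python3 -m pendant '[[0,0,0,3,0,0,3],[0,0,0,7,0,0,3],[0,0,0,11,0,0,3],[0,0,0,15,0,0,3],[0,0,0,18.8,0,0,3]]' && python3 -m pendant '[[0,0,0,0,2,0,3],[0,0,0,0,6,0,3],[0,0,0,0,10,0,3],[0,0,0,0,14,0,3],[0,0,0,0,16.4,0,3]]' && python3 -m pendant '[[0,0,0,0,0,0,3],[0,0,0,0,0,0,3],[0,0,0,0,0,0,3],[0,0,0,0,0,0,3]]'
```

```text
t: 16.22
ee_pos: [0.4524, 0.1055, 0.1952]
ee_rot: [-3.138, 0.0, 1.57]
force: [0.8, 0.1, -1.3]
width: 0.0447
finger_force: 61.5
t: 16.63
ee_pos: [0.6196, 0.1038, 0.1942]
ee_rot: [-3.139, 0.0, 1.571]
force: [-0.4, 0.5, -0.5]
width: 0.0452
finger_force: 61.8
t: 16.97
ee_pos: [0.6166, 0.1039, 0.1963]
ee_rot: [-3.139, 0.0, 1.571]
force: [-0.2, 0.3, -0.1]
width: 0.045
finger_force: 61.9
```

```bash
python3 -m pendant '[[0,0,0,0,0,2.5,3],[0,0,0,0,0,6,3],[0,0,0,0,0,9,3],[0,0,0,0,0,10.7,3],[0,0,0,0,0,11.3,3]]' && python3 -m pendant '[[0,0,0,0,0.1,0,3],[0,0,0,0,0.1,0,3],[0,0,0,0,0.1,0.1,3],[0,0,0,0,0.1,0.1,3]]' && python3 -m pendant '[[0,0,0,0,0,0.1,3],[0,0,0,0,0,0.2,3],[0,0,0,0,0,0.2,3],[0,0,0,0,0,0.2,3]]'
```

```text
t: 17.38
ee_pos: [0.6144, 0.1038, 0.0816]
ee_rot: [-3.135, 0.0, 1.571]
force: [-19.2, -0.6, 28.9]
width: 0.0447
finger_force: 64.2
t: 17.72
ee_pos: [0.6196, 0.1039, 0.0845]
ee_rot: [3.14, -0.0, 1.571]
force: [0.4, -0.5, -0.8]
width: 0.0449
finger_force: 61.5
t: 18.05
ee_pos: [0.6194, 0.1039, 0.0816]
ee_rot: [3.141, -0.0, 1.571]
force: [-0.5, -0.3, 0.1]
width: 0.0449
finger_force: 61.9
```

```bash
python3 -m pendant '[[0,0,0,0,0,0.1,3],[0,0,0,0,0,0.1,3],[0,0,0,0,0,0.1,3]]' && python3 -m pendant '[[0,0,0,0,0,0,3],[0,0,0,0,0,0,4.7],[0,0,0,0,0,0,5.2],[0,0,0,0,0,0,6.5],[0,0,0,0,0,0,8]]' && python3 -m pendant '[[0,0,0,0,0,0,8.5],[0,0,0,0,0,0,8.5],[0,0,0,0,0,-3,8.5],[0,0,0,0,0,-7,8.5],[0,0,0,0,0,-11,8.5]]' && python3 -m pendant '[[0,0,0,3,-4,0,8.5],[0,0,0,6,-8,0,8.5],[0,0,0,9,-12,0,8.5],[0,0,0,12,-16,0,8.5],[0,0,0,13.7,-18.3,0,8.5]]' && python3 -m pendant '[[0,0,0,0,0,0,8.5],[0,0,0,0,0,0,8.5],[0,0,0,0,0,0,8.5]]'
python3 - <<'E'
from h import *
cv2.imwrite("pics/w4.png",snapshot("wrist"))
E
```

```text
t: 18.3
ee_pos: [0.6194, 0.1039, 0.0815]
ee_rot: [3.141, -0.0, 1.571]
force: [-4.2, -0.6, 8.4]
width: 0.0447
finger_force: 62.5
t: 18.72
ee_pos: [0.619, 0.1039, 0.08]
ee_rot: [-3.141, 0.0, 1.571]
force: [1.1, -0.2, 0.4]
width: 0.0741
finger_force: 0.0
t: 19.13
ee_pos: [0.6177, 0.1037, 0.1897]
ee_rot: [-3.138, 0.0, 1.571]
force: [0.3, -0.7, -0.4]
width: 0.0849
finger_force: 0.0
t: 19.55
ee_pos: [0.4508, 0.2295, 0.1903]
ee_rot: [3.141, -0.0, 1.57]
force: [0.4, 1.5, 1.1]
width: 0.0849
finger_force: 0.0
t: 19.8
ee_pos: [0.4526, 0.2289, 0.1907]
ee_rot: [3.141, 0.0, 1.572]
force: [-0.0, 0.2, -0.1]
width: 0.085
finger_force: 0.0
```

View pics/w4.png

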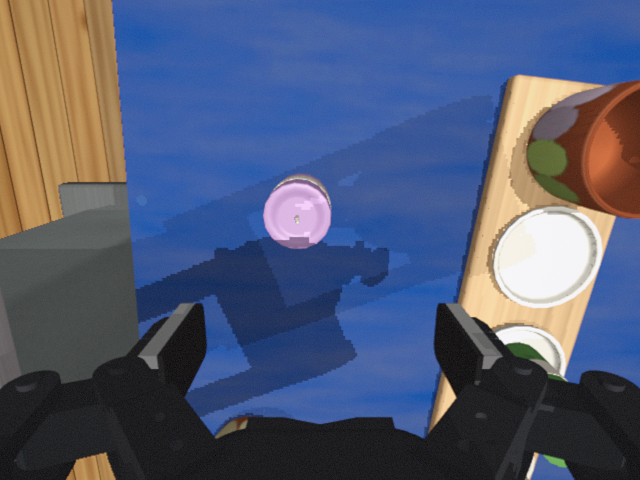

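Lilac is at (298,214), slightly off-centre because the last move was cut short. I'll correct and grasp.

```bash
python3 -m pendant '[[0,0,0,0.6,-0.8,0,8.5],[0,0,0,1.2,-1.6,1,8.5],[0,0,0,1.2,-1.6,4,8.5],[0,0,0,1.2,-1.6,7,8.5],[0,0,0,1.2,-1.6,10,8.5]]' && python3 -m pendant '[[0,0,0,0,0,2.5,8.5],[0,0,0,0,0,4,8.5],[0,0,0,0,0,5,8.5],[0,0,0,0,0,5.5,8.5],[0,0,0,0,0,5.5,8.5]]' && python3 -m pendant '[[0,0,0,0,0,0,8.5],[0,0,0,0,0,0,6],[0,0,0,0,0,0,5],[0,0,0,0,0,0,4],[0,0,0,0,0,0,3]]' && python3 -m pendant '[[0,0,0,0,0,0,3],[0,0,0,0,0,0,3],[0,0,0,0,0,0,3]]'
```

```text
t: 20.27
ee_pos: [0.4361, 0.2409, 0.0888]
ee_rot: [3.141, -0.0, 1.57]
force: [0.0, -0.0, -0.5]
width: 0.0848
finger_force: 0.0
t: 20.68
ee_pos: [0.4356, 0.2404, 0.0341]
ee_rot: [-3.14, 0.001, 1.57]
force: [-0.1, -0.3, 0.3]
width: 0.0851
finger_force: 0.0
t: 21.1
ee_pos: [0.4373, 0.2411, 0.0365]
ee_rot: [3.14, -0.001, 1.571]
force: [-0.3, 0.1, 2.1]
width: 0.0447
finger_force: 61.0
t: 21.35
ee_pos: [0.4373, 0.2412, 0.0365]
ee_rot: [3.14, -0.001, 1.571]
force: [-1.1, -0.0, 6.4]
width: 0.045
finger_force: 61.0
```

```bash
python3 -m pendant '[[0,0,0,0,0,-1,3],[0,0,0,0,0,-4,3],[0,0,0,0,0,-8,3],[0,0,0,0,0,-12,3],[0,0,0,0,0,-14,3]]' && python3 -m pendant '[[0,0,0,-1.9,0,0,3],[0,0,0,-3.9,1,0,3],[0,0,0,-3.9,4,0,3],[0,0,0,-3.9,7,0,3],[0,0,0,-3.9,10,0,3]]' && python3 -m pendant '[[0,0,0,0,3,0,3],[0,0,0,0,6,0,3],[0,0,0,0,8.5,0,3],[0,0,0,0,9.2,0,3],[0,0,0,0,9.2,0,3]]' && python3 -m pendant '[[0,0,0,0,0,0,3],[0,0,0,0,0,0,3],[0,0,0,0,0,0,3]]'
python3 - <<'E'
from h import *
cv2.imwrite("pics/w5.png",snapshot("wrist"))
E
```

```text
t: 21.77
ee_pos: [0.438, 0.2415, 0.1813]
ee_rot: [3.136, -0.002, 1.571]
force: [1.0, -0.2, 0.1]
width: 0.0447
finger_force: 61.4
t: 22.18
ee_pos: [0.5374, 0.2013, 0.1762]
ee_rot: [3.141, -0.0, 1.57]
force: [-0.0, 0.8, -1.1]
width: 0.0453
finger_force: 61.5
t: 22.6
ee_pos: [0.6295, 0.2013, 0.1753]
ee_rot: [-3.141, 0.0, 1.57]
force: [-0.7, 0.5, 0.1]
width: 0.0447
finger_force: 61.6
t: 22.85
ee_pos: [0.6273, 0.202, 0.1755]
ee_rot: [-3.141, 0.0, 1.571]
force: [-0.4, 0.1, -1.0]
width: 0.0449
finger_force: 61.6
```

View pics/w5.png

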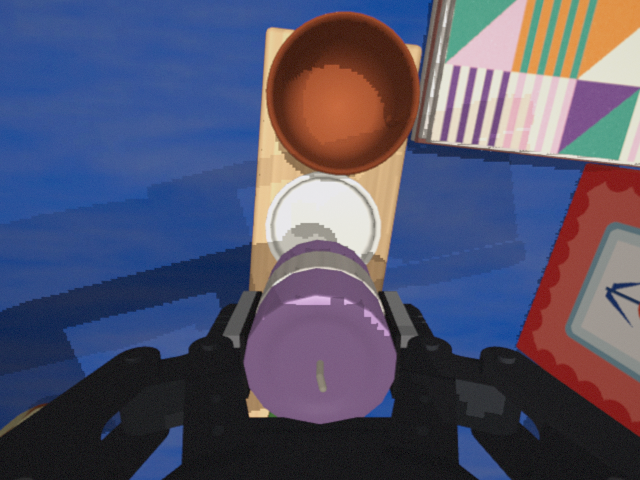

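Run:
```python
from h import *
print(camera_params("wrist")["pose"][:3,3],state()["ee_pos"])
# cup rim: image centre in wrist (343,92) and top0 (178,176)
for z in(.08,.1,.12): print(z,ray("wrist",343,92,z),ray("top",178,176,z))
```

```text
[0.62810824 0.27039392 0.29871173] [0.62744329 0.20198531 0.17567082]
0.08 [0.64038643 0.2906244 ] [0.63712863 0.28313554]
0.1 [0.63926366 0.28877444] [0.63254248 0.27758156]
0.12 [0.63814088 0.28692447] [0.62795633 0.27202758]
```

```bash
python3 -m pendant '[[0,0,0,0,0.1,2.5,3],[0,0,0,0,0.1,5.5,3],[0,0,0,0,0.1,8,3],[0,0,0,0,0.1,9.5,3],[0,0,0,0,0.1,10.4,3]]' && python3 -m pendant '[[0,0,0,0,0,0.4,3],[0,0,0,0,0,0.7,3],[0,0,0,0,0,0.8,3],[0,0,0,0,0,0.9,3],[0,0,0,0,0,0.9,3]]' && python3 -m pendant '[[0,0,0,0,0,0.1,3],[0,0,0,0,0,0.2,3],[0,0,0,0,0,0.2,3],[0,0,0,0,0,0.2,3]]'
```

```text
t: 23.32
ee_pos: [0.6273, 0.2015, 0.0687]
ee_rot: [-3.138, 0.001, 1.571]
force: [0.2, 0.2, -2.1]
width: 0.0448
finger_force: 61.6
t: 23.73
ee_pos: [0.6303, 0.202, 0.0637]
ee_rot: [3.14, -0.001, 1.571]
force: [0.6, -0.6, -0.7]
width: 0.045
finger_force: 61.6
t: 24.07
ee_pos: [0.6294, 0.2018, 0.0604]
ee_rot: [3.142, -0.0, 1.571]
force: [-0.4, 0.3, -1.4]
width: 0.0448
finger_force: 61.6
```

```bash
python3 -m pendant '[[0,0,0,0,0,0.1,3],[0,0,0,0,0,0.2,3],[0,0,0,0,0,0.2,3],[0,0,0,0,0,0.2,3]]' && python3 -m pendant '[[0,0,0,0,0,0.1,3],[0,0,0,0,0,0.1,3],[0,0,0,0,0,0.1,3]]'
```

```text
t: 24.4
ee_pos: [0.6295, 0.2018, 0.0586]
ee_rot: [3.141, -0.0, 1.571]
force: [-1.4, -0.4, 3.1]
width: 0.0451
finger_force: 61.8
t: 24.65
ee_pos: [0.6295, 0.2018, 0.0586]
ee_rot: [3.141, -0.0, 1.571]
force: [-5.7, -1.1, 9.5]
width: 0.0449
finger_force: 62.5
```

```bash
python3 -m pendant '[[0,0,0,0,0,-0.1,3],[0,0,0,0,0,-0.1,4.7],[0,0,0,0,0,-0.1,5.2],[0,0,0,0,0,-0.1,6.5],[0,0,0,0,0,-0.1,8]]' && python3 -m pendant '[[0,0,0,0,0,0,8.5],[0,0,0,0,0,0,8.5],[0,0,0,0,0,-3,8.5],[0,0,0,0,0,-7,8.5],[0,0,0,0,0,-11,8.5]]' && python3 -m pendant '[[0,0,0,0,-4,-2,8.5],[0,0,0,0,-8,-4,8.5],[0,0,0,0,-12,-4,8.5],[0,0,0,0,-16,-4,8.5],[0,0,0,0,-18,-4,8.5]]' && python3 -m pendant '[[0,0,0,0,-4,0,8.5],[0,0,0,0,-6,0,8.5],[0,0,0,0,-6,0,8.5],[0,0,0,0,-6,0,8.5],[0,0,0,0,-6,0,8.5]]'
python3 - <<'E'
from h import *
t=snapshot("top");s=snapshot("scene")
cv2.imwrite("pics/end.png",np.vstack([cv2.resize(t[140:270,150:500],(700,260)),cv2.resize(s[100:340,150:450],(425,340)) if 0 else np.pad(cv2.resize(s[110:340,150:450],(430,330)),((0,0),(0,270),(0,0)))]))
E
```

```text
t: 25.07
ee_pos: [0.6293, 0.2017, 0.058]
ee_rot: [-3.141, 0.0, 1.571]
force: [0.3, -0.2, 0.1]
width: 0.0745
finger_force: 0.0
t: 25.48
ee_pos: [0.6279, 0.2014, 0.1676]
ee_rot: [-3.138, 0.001, 1.571]
force: [0.4, 0.9, 0.6]
width: 0.085
finger_force: 0.0
t: 25.9
ee_pos: [0.4461, 0.2018, 0.2084]
ee_rot: [-3.141, -0.0, 1.571]
force: [-0.8, -0.2, -1.3]
width: 0.0851
finger_force: 0.0
t: 26.32
ee_pos: [0.3901, 0.2018, 0.2088]
ee_rot: [3.14, -0.0, 1.571]
force: [-0.0, 0.5, -0.7]
width: 0.0852
finger_force: 0.0
```

View pics/end.png

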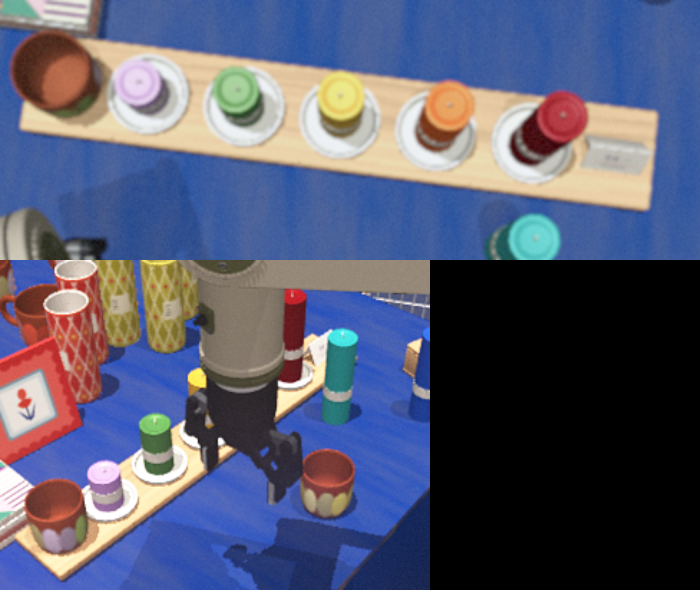

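All five stand upright in the right order. I'll check the centres numerically before handing in.

Run:
```python
from h import *
for k,u,v,h,d in[("lilac",140,82,.082,(.629,.202)),("green",237,90,.107,(.618,.1034)),("mustard",340,98,.132,(.607,.0035)),("orange",450,103,.157,(.596,-.0956)),("red",562,115,.182,(.585,-.195))]:
    w=ray("top",150+u/2,140+v/2,h);print(k,w,(w-d)*1000)
```

```text
lilac [0.62823872 0.19975477] [-0.76128024 -2.24522906]
green [0.61669127 0.10186468] [-1.30873339 -1.53531734]
mustard [0.60556356 0.00322172] [-1.43644486 -0.27827649]
orange [ 0.59763062 -0.09663279] [ 1.63061973 -1.03278564]
red [ 0.58360026 -0.19281983] [-1.39974065  2.18017114]
```

```bash
python3 -c "
from station import *
print(finish_job())"
```

```text
the job is handed in; nothing more can be done
None
```

The job is handed in at about 26 s of the 109 s allowed: from the card on, the row runs dark red, orange, mustard, green, lilac, each upright and within about 3 mm of its dish centre by my own camera check; the hand-in call gave no verdict.

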